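# Find the key left latched on the bench switch box and release it

### The job

One machine at the jeweller's bench has been left switched on: of the four identical keys on top of the switch box, one is latched down and sits only slightly lower than the other three. Find it by tapping the keys with the fingertips, so lightly that none of the free ones is pushed down and latches, then press the latched key fully home and let it go, so that it springs up level with the others. Pick nothing up, and leave the other things on the bench where they are.

Things in the scene. Friction and masses are not known exactly. Their poses are not given: they have to be found in the camera images.
- switch_box: grey sheet-steel switch box fixed to the bench, 92 mm (its x) by 216 mm (its y) by 60 mm high, with a flat aluminium face plate on top and a row of four identical grey keys along its y axis. Origin: centre of its underside, on the bench surface; z up; its front (-x side, with four round fuse holders) is turned towards the robot, more or less. Two conduits rise from the bench to its back (+x side), reaching 38 mm out from it and 40 mm high.
- place_1 (a point): centre of key place 1 (left end of the row, at +y), on the face plate, 60 mm above the bench; box axes. The places are 46 mm apart along the box's y. In each sits a key whose cap is 30 mm (box x) by 28 mm (box y), flat on top with 3 mm rounded edges, in a black frame 3 mm high. A free key's top stands 12 mm above this point; the latched key's top about 8 mm above it; a key pressed fully home 4 mm above it.
- place_2 (a point): centre of key place 2 (second from the left), on the face plate, 60 mm above the bench; box axes. The places are 46 mm apart along the box's y. In each sits a key whose cap is 30 mm (box x) by 28 mm (box y), flat on top with 3 mm rounded edges, in a black frame 3 mm high. A free key's top stands 12 mm above this point; the latched key's top about 8 mm above it; a key pressed fully home 4 mm above it.
- place_3 (a point): centre of key place 3 (third from the left), on the face plate, 60 mm above the bench; box axes. The places are 46 mm apart along the box's y. In each sits a key whose cap is 30 mm (box x) by 28 mm (box y), flat on top with 3 mm rounded edges, in a black frame 3 mm high. A free key's top stands 12 mm above this point; the latched key's top about 8 mm above it; a key pressed fully home 4 mm above it.
- place_4 (a point): centre of key place 4 (right end of the row, at -y), on the face plate, 60 mm above the bench; box axes. The places are 46 mm apart along the box's y. In each sits a key whose cap is 30 mm (box x) by 28 mm (box y), flat on top with 3 mm rounded edges, in a black frame 3 mm high. A free key's top stands 12 mm above this point; the latched key's top about 8 mm above it; a key pressed fully home 4 mm above it.
- key_a (a joint): depth in m of one of the four keys, growing as it is pressed straight down: 0 fully up, about 0.004 latched, 0.008 fully home. Which key sits at which place changes from start to start and is not told here: only touch or sight tells it.
- key_b (a joint): depth in m of one of the four keys, growing as it is pressed straight down: 0 fully up, about 0.004 latched, 0.008 fully home. Same kind as key_a. Springs push a key up with 2.5 N at the top, rising to 4.1 N fully home (plus about 1.5 N per 0.1 m/s of speed); the stop at the end of the travel is hard.
- key_c (a joint): depth in m of one of the four keys, growing as it is pressed straight down: 0 fully up, about 0.004 latched, 0.008 fully home. Same kind as key_a. A free key comes back up by itself when let go; one pushed deeper than 6 mm counts as switched on and latched, which must not happen.
- key_d (a joint): depth in m of one of the four keys, growing as it is pressed straight down: 0 fully up, about 0.004 latched, 0.008 fully home. Same kind as key_a. A latched key does not give to a tap under 3 N. It has to be held fully home for a moment (0.2 s is ample; at least 7 mm deep) and then let go, and it comes up; from less deep it settles back latched.
- jar: loose glass jar with a steel screw lid, 64 mm diameter, 84 mm high; origin at the centre of its underside. Stands beside one end of the box. Leave it alone.
- weight: loose stepped round steel weight, 72 mm diameter at the foot, 52 mm high with its small knob; origin at the centre of its underside. Stands beside one end of the box. Leave it alone.
- charcoal: loose black charcoal block, 45 x 85 x 30 mm high, lying in front of the box; origin at the centre of its underside. Leave it alone.
- pliers: loose pliers lying flat behind the box, about 140 mm long along their x and 11 mm high; origin on the bench under their pivot. Leave them alone.
Mind the look-alikes: they are no part of the job. What is shaped like the part that bears key_b but pink is not meant. What is shaped like the part that bears key_a but purple is not meant.

How it is judged (in metres and radians):
On the way:
1. the latched key is pressed home, past its catch (over 6.3 mm down) (value of joint key_d above 0.0063 m), for 0.02 s.
At the end, for the whole second after the job is handed in: all four keys stand fully up (within 1.5 mm) and jar, weight, charcoal block and pliers are within 15 mm of where they stood (value of joint each of key_a, key_b, key_c, key_d below 0.0015 m and distance of each of jar, weight, charcoal, pliers from where it was at the start of the episode below 0.015 m); the robot touches nothing.
It fails at once if a key other than the latched one is pushed more than 6 mm down (it would latch) (value of joint any of key_a, key_b, key_c above 0.006 m).
It fails at once if the jar, weight, charcoal block or pliers are lifted or shifted by more than 15 mm (distance of any of jar, weight, charcoal, pliers from where it was at the start of the episode above 0.015 m).
It also fails if it takes over 48 s, if anything falls off the work surface, if the arm or the gripper's body presses on something with over 40 N, if the wrist force passes 120 N, or if a joint passes its speed limit or range.

### The arm

A 6-joint arm with a two-finger parallel gripper is mounted at the origin on the work surface. World frame = base frame: x ahead of the robot, y to its left, z up, the work surface at z = 0. Lengths are in m, angles in degrees, forces in N, time in s.
With the tool pointing down it reaches from about 0.4 to 0.825 m from the base axis. Payload 7 kg.
Tool frame: the origin (TCP) lies at the very end of the fingers, on their centre line; the grasp point (between the pads) lies 19 mm behind it; z points along the fingers, y is the direction in which the jaws open and shut (so a half turn about z gives the same grasp; the last joint's range is limited). The gripper opens to 88 mm and grips with 3 to 60 N. Pads are 19 mm wide; open, the fingers measure 130 mm over their backs; the gripper's body (78 mm by 193 mm) begins 47 mm behind the grasp point.
Start: joints at [80.392, 20.546, 0.682, 0, -70.136, -16.507], TCP at [0.297, 0.606, 0.227] pointing down, gripper open.
Joint ranges: [-176.03, 176.03], [-82.01, 121.73], [-58.28, 71.71], [-173.87, 95.51], [-174.79, -0.11], [-173.66, 173.66]. Speed limits (degrees/s): [136.94, 136.94, 172.46, 180, 180, 180].

### API

Orientations are given as [roll, pitch, yaw] about the fixed x, y, z axes, in that order (R = Rz(yaw) Ry(pitch) Rx(roll)).
In Python, from plant import ctrl gives the robot as it stands.
- The arm moves only by the tool move_arm, never from a script. Its argument "increments" is a list of rows, each a list of 2 entries, a list of its own where there are three numbers: the shift along the world's x, y, z in mm, then the turn about the world's z in rad. A call has exactly 8 rows; each row shifts and turns the pose as measured when the row begins; what a row does not reach is not made up. A row lasts 1/10 s, in which the tool goes at most 50 mm and 8.59 degrees, less where a joint would pass 70% of its speed; a pose out of reach is approached as far as the arm can. A call with a gripper value outside its range is refused whole. "jaw" is the gripper command: -1 is shut, 1 is fully open, values between are in proportion, set as the call begins (left out, the last holds). The fingers move at their own pace and stop on an object; the grip force is fixed at half the most. Time passes only in rows, so rows that do not move let the fingers close, or fill a call up. It gives the time, the measured TCP pose, the force and the opening at its end, in the units of the state.
- ctrl.get_obs(): the state, without advancing time (a new reading comes with each control period).
- ctrl.snapshot(name): name is "scene" or "top" or "wrist"; returns a dict with "color" (480x640x3 uint8, red, green, blue), "fx", "fy", "cx", "cy" (pixels), "R" (3x3) and "t" (3): a world point X has camera coordinates R X + t. Camera axes: x right, y down, z forward; pixel columns grow to the right and rows downward; lengths in m; the calibration is good to about 2 mm. A picture is of the moment at which its call begins. There is no depth.
- ctrl.close_job(): hands the job in, once; it reports no verdict.
The state is a dict: "clock": time; "joint_pos": joint angles; "qvel": joint speeds; "tau": joint torques, N m; "tool_pos": TCP position; "orientation": TCP orientation; "force": force on the tool from outside, world axes, zero at the start; "moment": the same for the moment, N m; "opening": finger opening in m.
Only numpy, scipy, OpenCV 4.12 (cv2) and the standard library are available. Lean on these libraries where they do the work, as an engineer would, in place of code of your own. Each camera call takes 0.05 s, during which the arm holds its last target.

## Working session

There is one attempt and no reset: what is moved stays moved. The work goes in short steps, Python scripts to look and compute and a tool call to move; the robot and the scene stay as the last step left them, time stands still between calls to the robot, and variables do not carry over. Pictures are saved under pics/ and viewed, and the job is handed in when it is done.

Besides the shell and the picture viewer there is one more tool, called after "Request:" in YAML: its name, and indented under it one key for each argument. move_arm: Moves the arm, as the interface text tells. Its arguments: {"type":"object","properties":{"increments":{"type":"array","items":{"type":"array"}},"jaw":{"type":"number"}},"required":["increments"]}

```bash
mkdir -p pics
python3 - <<'E'
from plant import ctrl
import cv2
o=ctrl.get_obs();print({k:o[k] for k in('clock','tool_pos','orientation','force','opening')})
for n in('scene','top','wrist'):
    s=ctrl.snapshot(n);cv2.imwrite(f'pics/{n}0.png',s['color'][:,:,::-1]);print(n,s['fx'],s['cx'],s['cy'],s['R'],s['t'])
E
```

```text
{'clock': 0.0, 'tool_pos': array([0.29692648, 0.60564331, 0.22560115]), 'orientation': array([ 1.79903155e+02, -8.38584752e-03, -2.61235025e+01]), 'force': array([-0.56007222, -0.27236515, -0.26495567]), 'opening': 0.08739193907206208}
scene 456.2423903821431 321.8117576378431 247.0930191132493 [[ 0.00623783  0.99997032 -0.0045231 ]
 [ 0.6820168  -0.00756226 -0.73129741]
 [-0.73130991  0.00147688 -0.68204372]] [-0.05053907 -0.34182996  1.28537201]
top 551.222993446021 310.99742762352906 232.21320297207538 [[-0.0284532  -0.99928881 -0.02474441]
 [-0.98369189  0.03239003 -0.17692134]
 [ 0.17759699  0.0193069  -0.9839139 ]] [0.10183368 0.57891919 0.92823737]
wrist 340.12770855202876 316.6773164697275 238.9325320371488 [[-0.43935321 -0.89831328  0.00141796]
 [-0.86444302  0.42321602  0.27134195]
 [-0.24435018  0.11798922 -0.96248197]] [ 0.67578219 -0.03333218  0.39099698]
```

View pics/top0.png

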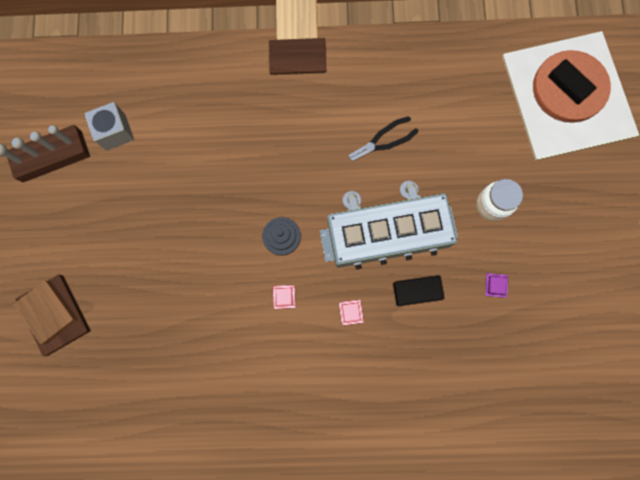

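View pics/scene0.png

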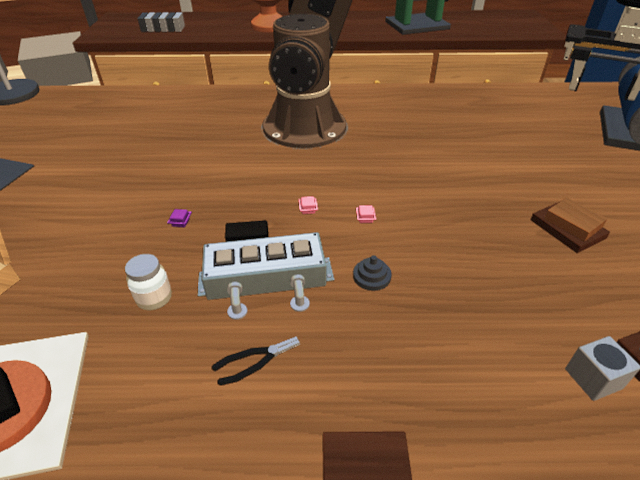

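View pics/wrist0.png

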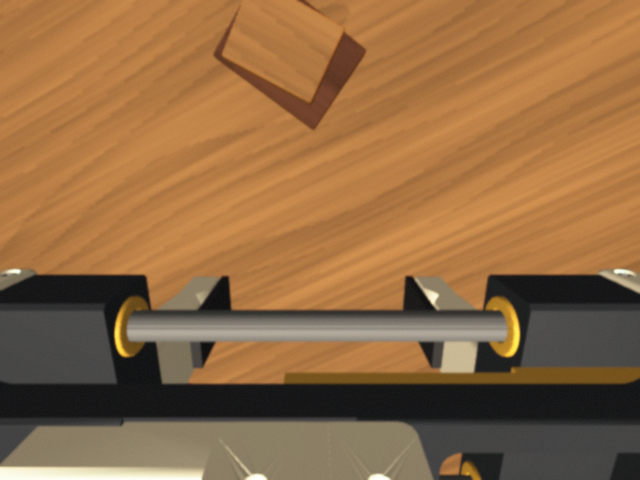

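Top view: the row of four grey keys on the switch box is at about (354,235), (379,230), (405,226) and (431,221). The pink keys at (284,297) and (351,312) and the purple one at (497,286) are look-alikes off the box. I'll measure the grey ones and check them in a crop.

```bash
cat > h.py <<'E'
import numpy as np
def ray(s,uv,z):
    R=np.array(s['R']);t=np.array(s['t']);c=-R.T@t
    d=R.T@np.array([(uv[0]-s['cx'])/s['fx'],(uv[1]-s['cy'])/s['fy'],1])
    return c+d*(z-c[2])/d[2]
E
python3 - <<'E'
from plant import ctrl
import cv2,numpy as np
from h import ray
out=[]
for n,(x0,y0,x1,y1) in {'top':(320,185,465,275),'scene':(195,225,340,325)}.items():
    s=ctrl.snapshot(n);im=s['color'];c=im[y0:y1,x0:x1]
    hsv=cv2.cvtColor(c,cv2.COLOR_RGB2HSV)
    m=((c[:,:,0].astype(int)-c[:,:,2]>12)&(hsv[:,:,1]<110)&(hsv[:,:,2]>90)).astype(np.uint8)
    k,l,st,ce=cv2.connectedComponentsWithStats(m,connectivity=4)
    for i in range(1,k):
        if 60<st[i,4]<700:
            u=ce[i]+[x0,y0];print(n,u.round(1),st[i],ray(s,u,.072).round(4))
    cv2.imwrite(f'pics/{n}c.png',cv2.resize(c[:,:,::-1],None,fx=5,fy=5,interpolation=cv2.INTER_CUBIC))
E
```

```text
top [430.8 220.2] [102  26  19  19 283] [ 0.5927 -0.1256  0.072 ]
top [405.3 224.5] [ 77  30  18  20 282] [ 0.5865 -0.0809  0.072 ]
top [379.3 229.2] [ 51  35  18  19 278] [ 0.5798 -0.0355  0.072 ]
top [353.4 233.9] [ 25  40  18  19 277] [0.5729 0.01   0.072 ]
scene [301.2 246.6] [ 98  15  17  15 209] [0.5773 0.0105 0.072 ]
scene [275.6 249.3] [ 73  18  16  14 201] [ 0.5837 -0.0348  0.072 ]
scene [249.5 252.3] [ 47  20  16  16 213] [ 0.591  -0.0803  0.072 ]
scene [223.6 255.8] [ 21  24  16  14 197] [ 0.5993 -0.1247  0.072 ]
```

View pics/topc.png

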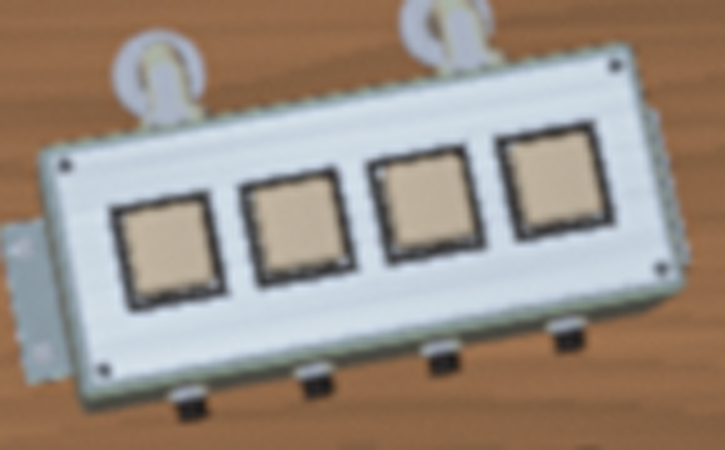

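View pics/scenec.png

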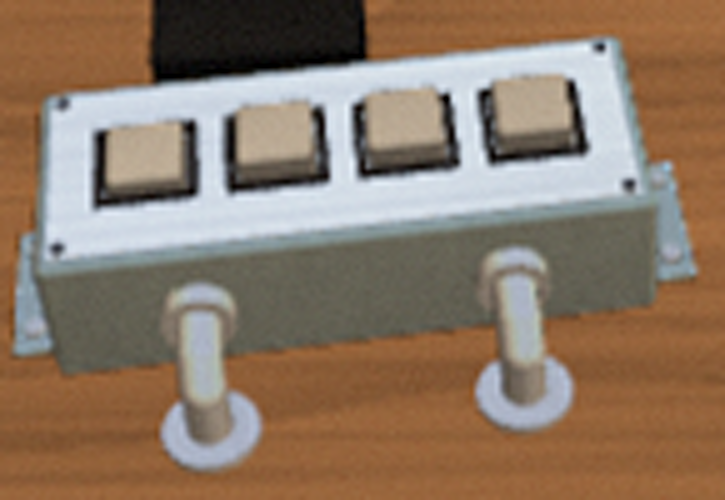

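The crops show all four keys grey-beige in the black frames on the box. Place 4 (scene crop, left end) looks slightly lower, which tapping must confirm. Jaws shut, then I go over the row.

Request:
move_arm:
  increments:
    - [[20,-43,0],0.076]
    - [[20,-43,0],0.076]
    - [[20,-43,0],0.076]
    - [[20,-43,0],0.076]
    - [[20,-43,0],0.076]
    - [[20,-43,0],0.076]
    - [[20,-43,0],0.076]
    - [[20,-43,0],0.076]
  jaw: -1

```text
clock: 1.05
tool_pos: [0.4576, 0.2536, 0.2237]
orientation: [179.9, -0.1, 10.5]
force: [2.2, 0.9, -0.3]
opening: 0.0291
```

Request:
move_arm:
  increments:
    - [[18,-38,-10],-0.01]
    - [[18,-38,-15],-0.01]
    - [[18,-38,-15],-0.01]
    - [[18,-38,-15],0]
    - [[18,-38,-15],0]
    - [[18,-38,-10],0]
    - [[8,-12,-5],0]
    - [[0,0,0],0]

```text
clock: 1.85
tool_pos: [0.5779, -0.0015, 0.1373]
orientation: [-180.0, -0.3, 8.7]
force: [0.1, -0.2, 0.1]
opening: 0.0006
```

Run:
```python
from plant import ctrl
import cv2
o=ctrl.get_obs();print({k:o[k] for k in('clock','tool_pos','orientation','force','opening')})
for n in('top','wrist'):
    s=ctrl.snapshot(n);im=s['color'][:,:,::-1]
    if n=='top': im=cv2.resize(im[160:300,290:530],None,fx=3,fy=3)
    cv2.imwrite(f'pics/{n}1.png',im)
```

```text
{'clock': 1.85, 'tool_pos': array([ 0.57792588, -0.00146582,  0.13729538]), 'orientation': array([-179.95726023,   -0.31348742,    8.66127354]), 'force': array([ 0.12127755, -0.15722243,  0.07111793]), 'opening': 0.0006162779287187792}
```

View pics/wrist1.png

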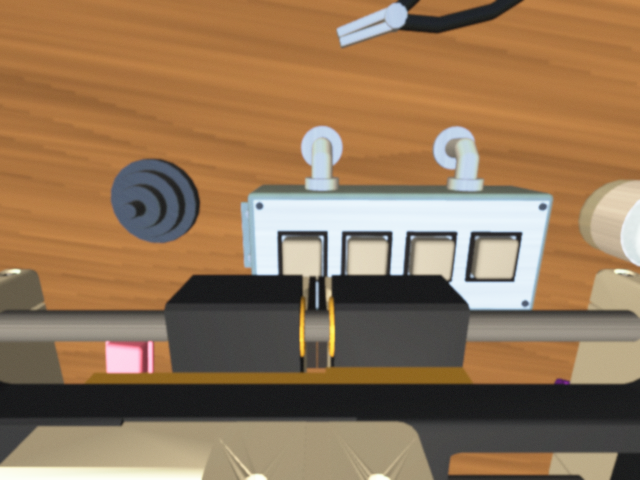

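View pics/top1.png

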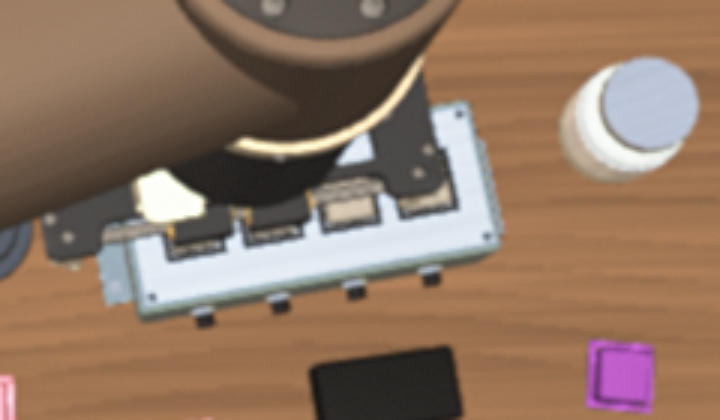

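Run:
```python
from plant import ctrl
from h import ray
s=ctrl.snapshot('wrist')
for uv in((303,256),(495,256),(260,206),(543,206)): print(uv,ray(s,uv,.071 if uv[1]>250 else .06).round(4))
```

```text
(303, 256) [0.5745 0.0107 0.071 ]
(495, 256) [ 0.5952 -0.1221  0.071 ]
(260, 206) [0.6029 0.0459 0.06  ]
(543, 206) [ 0.6335 -0.1512  0.06  ]
```

Request:
move_arm:
  increments:
    - [[-3,11,-10],0]
    - [[0,0,-15],0]
    - [[0,0,-15],0]
    - [[0,0,-8],0]
    - [[0,0,-4],0]
    - [[0,0,-2],0]
    - [[0,0,0],0]
    - [[0,0,0],0]

```text
clock: 2.8
tool_pos: [0.5739, 0.0222, 0.086]
orientation: [-179.8, -0.9, 9.4]
force: [0.2, -0.2, 0.2]
opening: 0.0005
```

Wrist-view rays agree with p1 (0.575, 0.010) and p4 (0.596, -0.124). The move overshot in y, so I correct it before tapping.

Request:
move_arm:
  increments:
    - [[0.5,-6,0],-0.006]
    - [[0,-5,0],-0.005]
    - [[0,0,0],0]
    - [[0,0,0],0]
    - [[0,0,0],0]
    - [[0,0,0],0]
    - [[0,0,0],0]
    - [[0,0,0],0]

```text
clock: 3.6
tool_pos: [0.5753, 0.0096, 0.0874]
orientation: [-179.8, -1.0, 8.6]
force: [-0.3, -0.1, 0.2]
opening: 0.0004
```

Request:
move_arm:
  increments:
    - [[0,0,-4],0]
    - [[0,0,-3],0]
    - [[0,0,-2],0]
    - [[0,0,-1],0]
    - [[0,0,0],0]
    - [[0,0,0],0]
    - [[0,0,0],0]
    - [[0,0,0],0]

```text
clock: 4.4
tool_pos: [0.5751, 0.0098, 0.0761]
orientation: [-179.8, -0.9, 8.7]
force: [-0.0, 0.8, 0.2]
opening: 0.0004
```

Request:
move_arm:
  increments:
    - [[0,0,-2],0]
    - [[0,0,-1.5],0]
    - [[0,0,-1],0]
    - [[0,0,-0.5],0]
    - [[0,0,0],0]
    - [[0,0,0],0]
    - [[0,0,0],0]
    - [[0,0,0],0]

```text
clock: 5.2
tool_pos: [0.5754, 0.0099, 0.0717]
orientation: [-179.8, -1.0, 8.7]
force: [-1.4, -0.2, 2.7]
opening: 0.0005
```

Place 1: 2.7 N upward at z = 71.7 mm, so that key is free. On to place 2.

Request:
move_arm:
  increments:
    - [[0,0,5],0]
    - [[0,0,5],0]
    - [[1.5,-11,0],0]
    - [[1.5,-11,0],0]
    - [[1.5,-11,0],0]
    - [[1,-7,0],0]
    - [[0.5,-3,0],0]
    - [[0,0,0],0]

```text
clock: 6.0
tool_pos: [0.5818, -0.0377, 0.0821]
orientation: [-179.8, -1.0, 8.6]
force: [-0.4, 0.7, 0.0]
opening: 0.0004
```

Request:
move_arm:
  increments:
    - [[0,0,0],0]
    - [[0,0,0],0]
    - [[0,0,0],0]
    - [[0,0,0],0]
    - [[0,0,0],0]
    - [[0,0,0],0]
    - [[0,0,0],0]
    - [[0,0,0],0]

```text
clock: 6.8
tool_pos: [0.5816, -0.0366, 0.0819]
orientation: [-179.8, -1.0, 8.7]
force: [-0.0, 0.5, 0.8]
opening: 0.0005
```

Request:
move_arm:
  increments:
    - [[0,0.5,-3],0]
    - [[0,0.5,-3],0]
    - [[0,0,-2],0]
    - [[0,0,-1],0]
    - [[0,0,-0.5],0]
    - [[0,0,0],0]
    - [[0,0,0],0]
    - [[0,0,0],0]

```text
clock: 7.6
tool_pos: [0.5816, -0.0355, 0.072]
orientation: [-179.8, -1.0, 8.7]
force: [-1.0, 0.3, 2.4]
opening: 0.0003
```

Place 2: 2.4 N at z = 72.0 mm, also free. Next, place 3.

Request:
move_arm:
  increments:
    - [[0,0,5],0]
    - [[0,0,5],0]
    - [[1.5,-11,0],0]
    - [[1.5,-11,0],0]
    - [[1.5,-11,0],0]
    - [[1,-7,0],0]
    - [[0.5,-3,0],0]
    - [[0,0,0],0]

```text
clock: 8.4
tool_pos: [0.5881, -0.0831, 0.0828]
orientation: [-179.8, -1.0, 8.6]
force: [-0.7, 0.3, 0.0]
opening: 0.0006
```

Request:
move_arm:
  increments:
    - [[0,0,0],0]
    - [[0,0,-3],0]
    - [[0,0,-3],0]
    - [[0,0,-1],0]
    - [[0,0,-1],0]
    - [[0,0,-0.5],0]
    - [[0,0,0],0]
    - [[0,0,0],0]

```text
clock: 9.2
tool_pos: [0.5877, -0.0821, 0.073]
orientation: [-179.8, -0.9, 8.7]
force: [0.1, -0.0, -0.2]
opening: 0.0007
```

Request:
move_arm:
  increments:
    - [[0,0,-0.5],0]
    - [[0,0,-0.5],0]
    - [[0,0,-0.5],0]
    - [[0,0,0],0]
    - [[0,0,0],0]
    - [[0,0,0],0]
    - [[0,0,0],0]
    - [[0,0,0],0]

```text
clock: 10.0
tool_pos: [0.5879, -0.0821, 0.0725]
orientation: [-179.8, -1.0, 8.7]
force: [-1.0, 0.5, 2.7]
opening: 0.0003
```

Place 3: 2.7 N at z = 72.5 mm, free. On to place 4.

Request:
move_arm:
  increments:
    - [[0,0,5],0]
    - [[0,0,5],0]
    - [[1.5,-10,0],0]
    - [[1.5,-10,0],0]
    - [[1.5,-10,0],0]
    - [[1.5,-7,0],0]
    - [[0.5,-3,0],0]
    - [[0,0,0],0]

```text
clock: 10.8
tool_pos: [0.595, -0.1268, 0.0827]
orientation: [-179.8, -1.0, 8.6]
force: [-0.0, -0.7, 0.8]
opening: 0.0002
```

Request:
move_arm:
  increments:
    - [[0,0,0],0]
    - [[0,0,-3],0]
    - [[0,0,-3],0]
    - [[0,0,-2],0]
    - [[0,0,-1],0]
    - [[0,0,-0.5],0]
    - [[0,0,0],0]
    - [[0,0,0],0]

```text
clock: 11.6
tool_pos: [0.5947, -0.1258, 0.0718]
orientation: [-179.8, -0.9, 8.7]
force: [0.6, 0.0, -0.2]
opening: 0.0002
```

Request:
move_arm:
  increments:
    - [[0,0,-0.5],0]
    - [[0,0,-0.5],0]
    - [[0,0,-0.5],0]
    - [[0,0,0],0]
    - [[0,0,0],0]
    - [[0,0,0],0]
    - [[0,0,0],0]
    - [[0,0,0],0]

```text
clock: 12.4
tool_pos: [0.5949, -0.1258, 0.0706]
orientation: [-179.8, -1.0, 8.7]
force: [-0.1, 0.2, 0.1]
opening: 0.0009
```

Request:
move_arm:
  increments:
    - [[0,0,-0.5],0]
    - [[0,0,-0.5],0]
    - [[0,0,-0.5],0]
    - [[0,0,-0.5],0]
    - [[0,0,0],0]
    - [[0,0,0],0]
    - [[0,0,0],0]
    - [[0,0,0],0]

```text
clock: 13.2
tool_pos: [0.595, -0.1258, 0.069]
orientation: [-179.8, -1.0, 8.7]
force: [-0.4, 0.1, 0.7]
opening: 0.0004
```

There is no resistance at place 4 down to 69 mm, 3 mm below where the others met the fingers, so this is the latched key. I press it home.

Request:
move_arm:
  increments:
    - [[0,0,-1.5],0]
    - [[0,0,-1.5],0]
    - [[0,0,-1.5],0]
    - [[0,0,-1.5],0]
    - [[0,0,-1.5],0]
    - [[0,0,-1.5],0]
    - [[0,0,-1],0]
    - [[0,0,-1],0]

```text
clock: 14.0
tool_pos: [0.5951, -0.1258, 0.0643]
orientation: [-179.9, -1.1, 8.8]
force: [-4.3, 2.5, 10.8]
opening: 0.0004
```

Request:
move_arm:
  increments:
    - [[0,0,-1.5],0]
    - [[0,0,-1.5],0]
    - [[0,0,-1.5],0]
    - [[0,0,-1.5],0]
    - [[0,0,4],0]
    - [[0,0,6],0]
    - [[0,0,8],0]
    - [[0,0,0],0]

```text
clock: 14.8
tool_pos: [0.5955, -0.1258, 0.0833]
orientation: [180.0, -1.3, 9.0]
force: [0.4, 0.3, 0.4]
opening: 0.0003
```

Now a light tap to check that it came up.

Request:
move_arm:
  increments:
    - [[0,0,0],0]
    - [[0,0,-3],0]
    - [[0,0,-3],0]
    - [[0,0,-2],0]
    - [[0,0,-1],0]
    - [[0,0,-0.5],0]
    - [[0,0,-0.5],0]
    - [[0,0,0],0]

```text
clock: 15.6
tool_pos: [0.5949, -0.1258, 0.0712]
orientation: [-180.0, -1.1, 9.0]
force: [-1.1, 0.5, 2.4]
opening: 0.0007
```

Now 2.4 N at 71.2 mm, where there was nothing before: the key is up. I retreat up and clear of the view.

Request:
move_arm:
  increments:
    - [[0,0,5],0]
    - [[0,0,10],0]
    - [[0,0,20],0]
    - [[0,0,25],0]
    - [[-5,20,25],0]
    - [[-10,35,20],0]
    - [[-10,40,5],0]
    - [[-10,40,0],0]

```text
clock: 16.4
tool_pos: [0.559, 0.0088, 0.1895]
orientation: [-180.0, -1.2, 8.5]
force: [0.9, 0.6, 0.4]
opening: 0.0005
```

Request:
move_arm:
  increments:
    - [[-10,40,0],0]
    - [[-10,40,0],0]
    - [[-10,40,0],0]
    - [[-10,35,0],0]
    - [[-5,25,0],0]
    - [[0,10,0],0]
    - [[0,0,0],0]
    - [[0,0,0],0]

```text
clock: 17.2
tool_pos: [0.5107, 0.2103, 0.1981]
orientation: [-179.7, -1.8, 8.8]
force: [-0.9, 0.2, 0.4]
opening: 0.0002
```

Run:
```python
from plant import ctrl
import cv2,numpy as np
o=ctrl.get_obs();print(o['clock'],o['tool_pos'],o['force'],np.abs(o['qvel']).max())
s=ctrl.snapshot('scene')['color'][:,:,::-1]
a=s[190:400,120:420];b=cv2.imread('pics/scene0.png')[190:400,120:420]
cv2.imwrite('pics/cmp.png',cv2.resize(np.vstack([b,a]),None,fx=1.42,fy=1.42))
cv2.imwrite('pics/c2.png',cv2.resize(s[225:325,195:340],None,fx=5,fy=5,interpolation=cv2.INTER_CUBIC))
```

```text
17.2 [0.51070109 0.21030829 0.19809539] [-0.92808945  0.17313818  0.36304101] 0.2689097252993754
```

View pics/cmp.png

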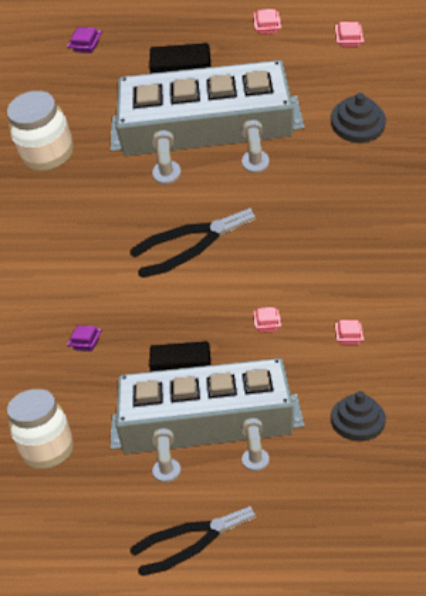

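View pics/c2.png

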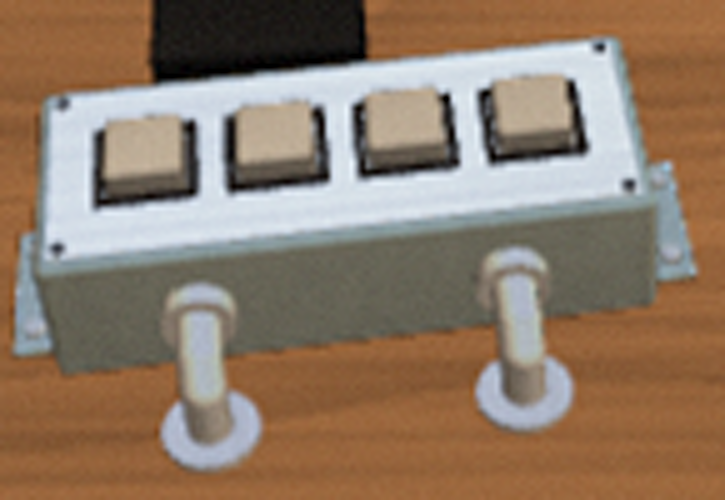

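The crop shows all four keys level. The left one's cap top has risen from about row 122 to 117, and nothing else on the bench has moved. The arm is clear, so I hand in.

```bash
python3 -c "
from plant import ctrl
print(ctrl.close_job())"
```

```text
the job is handed in; nothing more can be done
None
```

The latched key was at place 4, the right end of the row. I pressed it home, it sprang up level with the others, and I handed the job in at about 17 s of the 48 s allowed.

- **Finding it:** light taps at places 1 to 3 met 2.4–2.7 N at a height of about 72 mm, so those keys were free. Place 4 gave almost nothing down to 69 mm (0.7 N there, about sensor noise).
- **Pressing it:** I pushed it to 64.3 mm, where 10.8 N showed it was on its stop. I held it for about 0.4 s and let go.
- **Last checks:** a second tap at place 4 met 2.4 N at 71.2 mm, so it was up. The final picture shows four level keys, with the jar, weight, charcoal block and pliers where they stood, and the arm clear of everything.

No check failed or disagreed. One sideways move overshot by about 12 mm above the keys, touching nothing, and I corrected it before tapping.

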